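# Find the strap-press slot that fits the setting blade

## Task

Draw the orange-handled setting blade from the wooden rack and feel its fit, blade down, in the slots of the green strap press: one slot is slack, one is too tight and one takes the blade against a light, steady drag. Leave the blade standing fully home in the slot where it drags lightly and let go of it. Never force the blade into the slot that is too tight, be gentle, and leave the other things on the bench alone.

Things in the scene. Friction and masses are not known exactly. Their poses are not given: they have to be found in the camera images.
- blade_grip (a point): Centre of the setting blade's orange handle, which stands upright: 50 mm wide (x), 12 mm thick (y), 55 mm tall; grasp it from above across the 12 mm. This point is 30 mm above the handle's underside (its shoulder) and 25 mm below its top. At the start the blade stands loosely in the rack, resting on its shoulder.
- blade_shoulder (a point): Middle of the underside of the same handle: the shoulder that rests on the deck when the blade is home; z up. Below it hangs the steel blade, 30 mm wide (x), 6 mm thick (y), 60 mm long; its last 12 mm taper evenly on both faces to a 2 mm thick tip.
- blade: The setting blade (handle and steel in one piece, about 120 g, the same seen from either side); origin and axes as blade_shoulder. Slack slot: at most a slight rub (under 4 N) until the shoulder lands. Fitting slot: from 25 to 40 mm deep on, a push of 3 to 12 N is needed, peaking over 6 N. Too tight slot: the push passes 16 N before 45 mm deep; draw back then.
- rack: Fixed light wood block, 80 (x) x 54 (y) x 68 mm tall, origin at the centre of its underside; an open slot of 36 (x) x 10 (y) mm in its middle holds the blade.
- press: Fixed green strap press with a flat bare steel deck, 110 (x) x 240 (y) x 85 mm tall, origin at the centre of its underside. Three slots in the deck, 70 mm apart along its y. In each, 14 mm and more below the deck, hides a cheek sprung towards the fence (3 N per mm, in the tight slot 8 N per mm; sloped lead-in); the gap it leaves differs between slots, and which slot is which changes every time.
- slot_1 (a point): Where the blade goes in slot 1 (at y = -70 mm of the press), at deck level, z up, axes as the press; the slot is 36 mm long in x. The fence face is 4.5 mm away on the -y side, the deck's edge 5.7 mm away on the +y side. Home: shoulder on the deck here, blade 60 mm deep and upright.
- slot_2 (a point): Where the blade goes in slot 2 (at y = 0 mm of the press), at deck level, z up, axes as the press; the slot is 36 mm long in x. The fence face is 4.5 mm away on the -y side, the deck's edge 5.7 mm away on the +y side. Home: shoulder on the deck here, blade 60 mm deep and upright.
- slot_3 (a point): Where the blade goes in slot 3 (at y = 70 mm of the press), at deck level, z up, axes as the press; the slot is 36 mm long in x. The fence face is 4.5 mm away on the -y side, the deck's edge 5.7 mm away on the +y side. Home: shoulder on the deck here, blade 60 mm deep and upright.
- fence_1: The fixed upright steel fence inside slot 1, 36 mm long, its sloped top edge just below the deck; origin under the middle of its face, at the press's underside, axes as the press. The fitting slot presses the blade on its fence with about 7 N, the too tight one with over 30 N, the slack one not at all.
- fence_2: The fixed upright steel fence inside slot 2, 36 mm long, its sloped top edge just below the deck; origin under the middle of its face, at the press's underside, axes as the press. The fitting slot presses the blade on its fence with about 7 N, the too tight one with over 30 N, the slack one not at all.
- fence_3: The fixed upright steel fence inside slot 3, 36 mm long, its sloped top edge just below the deck; origin under the middle of its face, at the press's underside, axes as the press. The fitting slot presses the blade on its fence with about 7 N, the too tight one with over 30 N, the slack one not at all.
- jar_mid (a point): Bystander: centre of an amber jar with black lid, 54 mm across, 75 mm tall.
- awl_mid (a point): Bystander: middle of an awl with a dark wood handle lying on the bench, 160 mm long.
- weight_mid (a point): Bystander: centre of a brass leather weight, 52 mm across, 55 mm tall.
Not all that is in view belongs to the job. Of the things that look like the blade, the smallest one is meant.

How it is judged:
By the outcome, as a careful person would: the job done as asked, in the order asked, and still so for the second after the job is handed in, with the robot touching nothing.
It also fails if it takes over 54 s, if anything falls off the work surface, if the arm or the gripper's body presses on something with over 40 N, if the wrist force passes 120 N, or if a joint passes its speed limit or range.

## Robot

A 7-joint arm with a two-finger parallel gripper is mounted at the origin on the work surface. World frame = base frame: x ahead of the robot, y to its left, z up, the work surface at z = 0. Lengths are in mm, angles in rad, forces in N, time in s.
With the tool pointing down it reaches from about 400 to 875 mm from the base axis. Payload 19.3 kg.
Tool frame: the origin (TCP) lies at the very end of the fingers, on their centre line; the grasp point (between the pads) lies 19 mm behind it (grip_point_offset is the z of the grasp point in the tool frame, in mm); z points along the fingers, y is the line along which they close (so a half turn about z gives the same grasp; the last joint's range is limited). The gripper opens to 85 mm and grips with 20 to 120 N. Pads are 22 mm wide; open, the fingers measure 114 mm over their backs; the gripper's body (76 mm by 85 mm) begins 54 mm behind the grasp point. The pads swing forward as they close: fully open they stand 13 mm farther back than shut.
Start: joints at [1.102, 0.521, -0.036, 1.599, 0.021, 1.021, -0.113], TCP at [242.668, -575.958, 231.291] pointing down, gripper open.
Joint ranges: [-2.91, 2.91], [-0.3, 2.13], [-1.5, 1.42], [0.17, 2.43], [-1.26, 4.41], [0.16, 1.93], [-2.52, 2.52]. Speed limits (rad/s): [1.89, 1.89, 2.39, 2.39, 3.01, 3.01, 3.01].

## Interface

Orientations are given as a 3x3 rotation matrix whose columns are the frame's x, y, z axes.
In Python, from workcell import movep, movel, goto_joints, open_gripper, clamp, wait, inverse_kinematics, read_state, camera, PlanningError, finish_job, grip_point_offset gives the robot as it stands. Calls block until the motion is done:
- movep(position, orientation): joint-space move of the TCP to a pose.
- movel(position, frame=None, max_speed=150, guard=None): straight line of the TCP; frame=None keeps the orientation; max_speed is the mean speed in mm/s. With guard (N) it stops when the force on the tool has changed by that much, and returns True; else False.
- goto_joints(angles): joint-space move.
- open_gripper() and clamp(): open the fingers fully, or close them until they stop; the grip force is fixed at half the most.
- wait(seconds).
- inverse_kinematics(position, orientation): joint angles nearest the present ones, or None.
- read_state(): the state.
- camera(name): name is "side" or "top" or "wrist"; returns a dict with "image" (384x512x3 uint8, blue, green, red), "range_z" (384x512 float32, mm along the optical axis (not along the pixel's ray), 0 where there is no reading), "fx", "fy", "cx", "cy" (pixels), "cam_to_world" (4x4, takes a point from camera to world coordinates). Camera axes: x right, y up, looking along -z (the intrinsics and any distortion apply to the point x, -y, -z); pixel columns grow to the right and rows downward; lengths in mm; the calibration is good to about 2 mm. A picture is of the moment at which its call begins.
A pose or a line that the arm cannot do raises PlanningError and nothing moves.
- finish_job(): hands the job in; it is judged then, once.
The state is a dict: "time": time; "qpos": joint angles; "qvel": joint speeds; "joint_efforts": joint torques, N m; "eef_pos": TCP position; "tool_rot": TCP orientation; "ft_force": force on the tool from outside, world axes, zero at the start; "torque": the same for the moment, N m; "finger_gap": finger opening in mm; "gripper_force": force on a finger pad.
Only numpy, scipy, OpenCV 4.12 (cv2) and the standard library are available. Lean on these libraries where they do the work, as an engineer would, in place of code of your own. Each camera call takes 0.05 s, during which the arm holds its last target. There are 200 camera calls.

## Working session

There is one attempt and no reset: what is moved stays moved. The work goes in short steps, each a Python script; the robot and the scene stay as the last script left them, time stands still between calls to the robot, and variables do not carry over. Pictures are saved under pics/ and viewed, at most 10 in all, crops included, and the job is handed in when it is done.

```bash
mkdir -p pics; ls
python3 - <<'E'
from workcell import *
import cv2,numpy as np,pickle
d={}
for n in("top","side"):
    c=camera(n);d[n]=c
    print(n,c['fx'],c['fy'],c['cx'],c['cy'],[k for k in c if k not in('image','range_z')],np.round(c['cam_to_world'],3).tolist())
pickle.dump(d,open('c0.pkl','wb'))
cv2.imwrite('pics/a.png',np.vstack([d['top']['image'],d['side']['image']])[:, :] if 0 else d['top']['image'])
cv2.imwrite('pics/b.png',d['side']['image'])
s=read_state();print(s['time'],grip_point_offset,s['tool_rot'],s['finger_gap'])
E
```

```text
pics
top 350.0165250685481 350.0165250685481 259.08437836515964 191.77469868845785 ['fx', 'fy', 'cx', 'cy', 'cam_to_world'] [[0.01, 0.996, -0.092, 389.455], [-1.0, 0.01, 0.005, -136.997], [0.005, 0.092, 0.996, 993.676], [0.0, 0.0, 0.0, 1.0]]
side 485.15687147275116 485.15687147275116 258.28295478841306 192.49538179765037 ['fx', 'fy', 'cx', 'cy', 'cam_to_world'] [[-0.678, 0.556, -0.481, -173.82], [-0.735, -0.493, 0.466, 463.615], [0.022, 0.669, 0.743, 1083.91], [0.0, 0.0, 0.0, 1.0]]
0.1 -18.700000000000003 [[ 9.21525905e-01  3.88316593e-01 -4.79288375e-04]
 [ 3.88316881e-01 -9.21525433e-01  9.35999635e-04]
 [-7.82122387e-05 -1.04866368e-03 -9.99999447e-01]] 85.3864538444553
```

View pics/a.png

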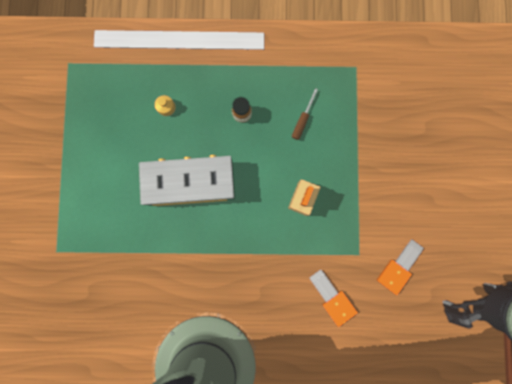

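View pics/b.png

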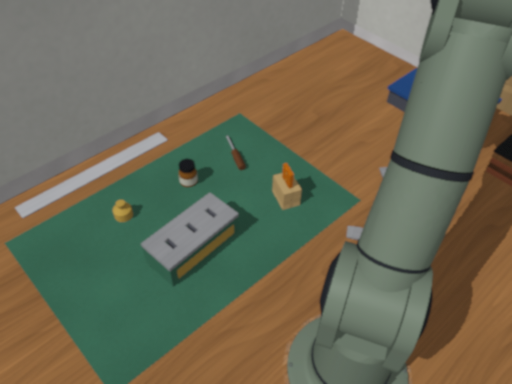

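Top view: candidates are the orange handle in the rack (308,196), and larger orange blades lying flat at (397,277) and (341,307). The one standing in the rack is the smallest and fits the description. The press deck spans (139–232, 157–205), with slots at (160,182), (186,180) and (213,178).

```bash
cat > h.py <<'E'
from workcell import *
import cv2,numpy as np
def ray(c,uv,z):
    uv=np.atleast_2d(np.asarray(uv,float))
    d=np.c_[(uv[:,0]-c['cx'])/c['fx'],-(uv[:,1]-c['cy'])/c['fy'],-np.ones(len(uv))]@c['cam_to_world'][:3,:3].T
    o=c['cam_to_world'][:3,3]
    return o+d*((z-o[2])/d[:,2])[:,None]
def cloud(c):
    v,u=np.mgrid[:384,:512];r=c['range_z']
    p=np.stack([(u-c['cx'])/c['fx']*r,-(v-c['cy'])/c['fy']*r,-r],-1)
    P=p@c['cam_to_world'][:3,:3].T+c['cam_to_world'][:3,3]
    P[r<=0]=np.nan
    return P
def rect(c,mask,z):
    "largest blob's outline cast onto plane z -> centre, sizes, yaw of long axis (deg)"
    k,_=cv2.findContours(mask.astype(np.uint8),cv2.RETR_EXTERNAL,cv2.CHAIN_APPROX_NONE)
    k=max(k,key=cv2.contourArea)
    q=ray(c,k[:,0,:],z)[:,:2].astype(np.float32)
    (ce,(w,h),a)=cv2.minAreaRect(q)
    if w<h:w,h,a=h,w,a+90
    return np.round(ce,1),round(w,1),round(h,1),round((a+90)%180-90,2)
def down(phi):
    "tool down, tool y axis at angle phi (rad) in world"
    y=np.array([np.cos(phi),np.sin(phi),0]);z=np.array([0,0,-1.])
    return np.c_[np.cross(y,z),y,z]
E
python3 - <<'E'
from h import *
import pickle
d=pickle.load(open('c0.pkl','rb'));c=d['top'];P=cloud(c);Z=P[...,2]
hsv=cv2.cvtColor(c['image'],cv2.COLOR_BGR2HSV)
def win(u0,u1,v0,v1):
    m=np.zeros((384,512),bool);m[v0:v1,u0:u1]=1;return m
w=win(285,330,170,220)
print('rack zs',np.nanmax(Z[w]))
print('handle',rect(c,w&(Z>98),123), 'racktop',rect(c,w&(Z>55),68))
w=win(125,245,145,215)
print('deck',rect(c,w&(Z>78),85),np.nanmedian(Z[w&(Z>78)]))
g=c['image'].max(2)
for u,v in((160,182),(186,180),(213,178)):
    m=win(u-7,u+7,v-11,v+11)&(g<90);print(m.sum(),rect(c,m,85))
x,y=read_state()['eef_pos'][:2];print(x,y)
C=camera('wrist');print(np.round(C['cam_to_world'],2).tolist(),C['fx'])
i=c['image'][165:320,280:435];cv2.imwrite('pics/crop.png',cv2.resize(i,None,fx=3.8,fy=3.8,interpolation=2))
E
```

```text
rack zs 126.8416732489884
handle (array([ 462.5, -262.3]), 51.9, 14.1, -21.1) racktop (array([ 463.1, -263.5]), 80.5, 54.7, -21.44)
deck (array([503.7,  50.2]), 240.4, 110.6, -85.24) 84.97612274108349
34 (array([497.4, 119. ]), 29.0, 7.3, 11.37)
32 (array([503.4,  50.1]), 29.0, 5.2, 1.63)
29 (array([508.1, -20.3]), 26.4, 5.2, 1.26)
242.55278943378116 -575.6815374932535
[[0.39, 0.87, 0.29, 317.36], [-0.92, 0.37, 0.12, -545.04], [-0.0, -0.32, 0.95, 373.27], [0.0, 0.0, 0.0, 1.0]] 317.6358983135108
```

View pics/crop.png

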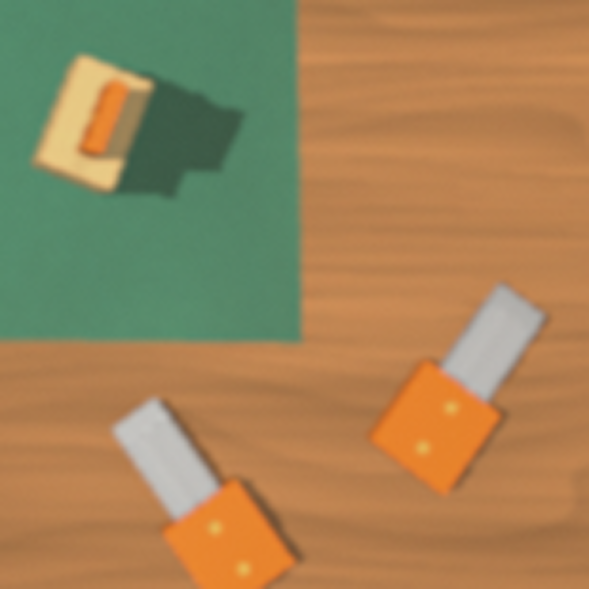

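The crop shows the small blade standing in the rack, with its handle end-on at about crop (104,118). The two decoys lie flat and are clearly larger. I'm moving over the rack now.

Run:
```python
from h import *
phi=np.deg2rad(-111.3)
for z in(80,190):print(inverse_kinematics([462.5,-262.5,z],down(phi)))
for p in((498,120),(509.5,-19.6)):
  for a in(-85.24,94.76):print(inverse_kinematics([*p,96],down(np.deg2rad(a))))
movep([462.5,-262.5,190],down(phi))
c=camera('wrist');hsv=cv2.cvtColor(c['image'],cv2.COLOR_BGR2HSV)
cv2.imwrite('pics/w1.png',c['image'])
Z=cloud(c)[...,2]
m=(hsv[...,1]>190)&(hsv[...,0]<18)&(hsv[...,0]>5)&(Z>116)&(Z<130)
print('handle top',rect(c,m,123),m.sum())
s=read_state();print(s['time'],s['eef_pos'])
```

```text
[ 0.3591701   0.5970111   0.06212719  1.96608504 -0.06370177  0.58032463
 -1.47868558]
[ 0.36948125  0.42656312  0.0467201   1.89041754 -0.02630446  0.82519554
 -1.51268373]
[-0.11590708  0.5580741  -0.31501699  1.99370927  0.28172472  0.63126113
 -2.10284617]
[ 0.25423347  0.67915835 -0.83941416  1.97524098  0.70427559  0.8067137
  0.66237086]
[ 0.02689467  0.54308692 -0.13912552  2.00667429  0.12728491  0.59989677
 -1.68537785]
[ 0.45400691  0.6368353  -0.72485136  1.98482962  0.6160052   0.75102541
  1.01157454]
handle top (array([ 462.7, -264.7]), 50.6, 10.6, -21.7) 1044
1.6333 [ 462.14563253 -263.53070905  190.0906857 ]
```

View pics/w1.png

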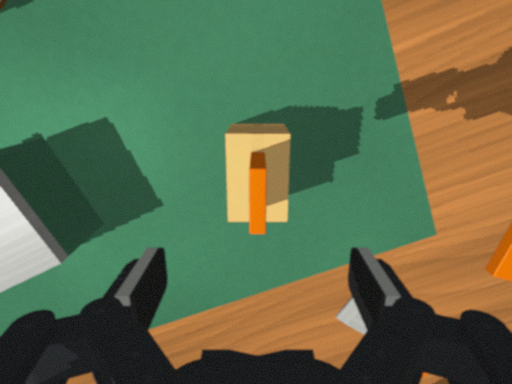

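Run:
```python
from h import *
R=down(np.deg2rad(-111.4))
movel([462.5,-263.7,80],R,max_speed=110,guard=15)
s=read_state();print(s['time'],s['eef_pos'])
clamp();s=read_state();print(s['time'],s['eef_pos'],s['finger_gap'],s['gripper_force'],s['ft_force'])
movel([462.5,-263.7,190],max_speed=120)
s=read_state();print(s['time'],s['eef_pos'],s['finger_gap'],s['ft_force'])
movep([507.0,-19.6,190],down(np.deg2rad(-85.24)))
wait(0.2)
s=read_state();print(s['time'],s['eef_pos'],s['finger_gap'],s['ft_force'])
c=camera('wrist');t=camera('side')
cv2.imwrite('pics/w2.png',c['image']);cv2.imwrite('pics/s2.png',t['image'][100:330,80:400])
import pickle;pickle.dump((c,t,camera('top')),open('c2.pkl','wb'))
```

```text
2.7833 [ 462.76939541 -263.87030897   80.56806244]
3.4417 [ 462.5570121  -263.68193864   80.16201255] 11.199578762105807 58.34424376487732 [-1.42959853  0.91396904  4.61691876]
4.5083 [ 462.18551668 -263.52542636  189.35399015] 11.34783501262512 [ 0.22687824 -0.24759518 -1.75503951]
5.6833 [506.98097396 -20.79192154 189.92525936] 11.230696826456546 [ 0.03275071  0.62065407 -1.89132683]
```

View pics/w2.png

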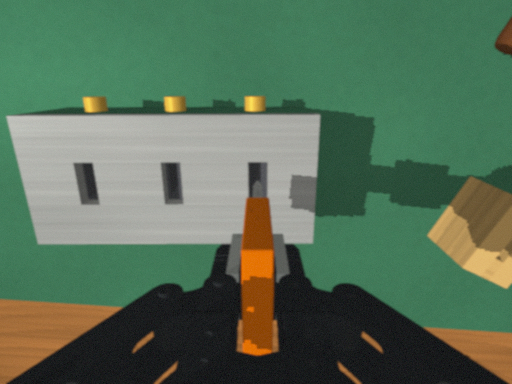

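The blade is held upright. Its tip shows at about (258,187), just in front of slot 1's opening at (258,178). Slots 2 and 3 are at (172,183) and (87,183).

Run:
```python
from h import *
import pickle
c,t,tp=pickle.load(open('c2.pkl','rb'));im=c['image'];hsv=cv2.cvtColor(im,cv2.COLOR_BGR2HSV)
Z=cloud(c)[...,2]
def win(u0,u1,v0,v1):
    m=np.zeros((384,512),bool);m[v0:v1,u0:u1]=1;return m
deck=(abs(Z-85)<6)&win(0,330,100,250);print('deck z',np.nanmedian(Z[deck]),rect(c,cv2.morphologyEx(deck.astype(np.uint8),cv2.MORPH_OPEN,np.ones((3,3))),85))
g=im.max(2)
for u in(87,172,258):
    m=win(u-16,u+16,156,212)&(g<115)
    ys,xs=np.where(win(u-16,u+16,163,180)&(g<115))
    print(u,rect(c,m,85),'slot upper-part mean',ray(c,[xs.mean(),ys.mean()],85)[0].round(1))
# blade/handle axis in image: handle top face columns by row
o=(hsv[...,1]>180)&(hsv[...,0]<20)
for r in(205,225,250,280,310,335):
    x=np.where(o[r,200:310])[0]+200;print(r,x.min(),x.max())
for r in range(183,197,3):
    x=np.where((hsv[r,240:280,2]))[0];print(r,im[r,246:272].mean(1).astype(int).tolist())
print(ray(c,[258,187],119))
```

```text
deck z 84.94412790551885 (array([502.8,  50.2]), 240.2, 110.3, -85.32)
87 (array([496.8, 118. ]), 34.4, 14.9, 4.51) slot upper-part mean [507.3 118.8  85. ]
172 (array([502.5,  48.3]), 34.4, 14.6, 4.85) slot upper-part mean [513.   49.2  85. ]
258 (array([511.2, -21.1]), 30.0, 14.5, 5.18) slot upper-part mean [518.8 -20.6  85. ]
205 247 267
225 245 269
250 242 272
280 240 273
310 242 272
335 242 272
183 [165, 150, 116, 72, 45, 41, 49, 55, 73, 90, 97, 95, 99, 94, 86, 84, 85, 85, 86, 91, 107, 135, 164, 170, 169, 166]
186 [165, 154, 117, 76, 49, 47, 64, 85, 96, 96, 95, 95, 91, 91, 96, 91, 88, 86, 86, 88, 109, 138, 160, 170, 172, 168]
189 [168, 158, 126, 81, 50, 45, 60, 84, 91, 96, 94, 92, 93, 97, 95, 93, 86, 87, 84, 89, 105, 141, 165, 174, 172, 174]
192 [175, 165, 131, 83, 49, 52, 67, 86, 93, 94, 92, 88, 88, 91, 92, 95, 89, 88, 88, 91, 112, 141, 166, 178, 175, 174]
195 [172, 160, 127, 84, 59, 52, 74, 87, 97, 93, 92, 91, 91, 93, 93, 91, 89, 87, 86, 91, 113, 146, 167, 170, 174, 172]
[[516.4975287  -21.28889008 119.        ]]
```

```bash
cat >> h.py <<'E'
YAW=np.deg2rad(4.72);PX=np.array([np.cos(YAW),np.sin(YAW)]);PY=np.array([-PX[1],PX[0]])
CEN=np.array([503.3,50.2]);RP=down(YAW-np.pi/2);TIP=157.2   # TCP z at depth d = TIP-d
def slot(n,dy=0.):return CEN+(70*(n-2)+dy)*PY
def fp(f0):
    f=read_state()['ft_force']-f0;return np.array([f[:2]@PX,f[:2]@PY,f[2]])
def approach(n,dy):
    xy=slot(n,dy);movel([*xy,185],RP,max_speed=130);wait(.25)
    e=xy-read_state()['eef_pos'][:2];movel([*(xy+e),TIP+3],RP,max_speed=80);wait(.25)
    s=read_state();e2=xy-s['eef_pos'][:2];print('resid',e,e2)
    return xy+e+(e2 if np.hypot(*e2)<1.5 else 0),s['ft_force'].copy()
def probe(n,dy=-.7,step=3,dmax=57,lim=14):
    xy,f0=approach(n,dy);log=[];d=0
    while d<dmax:
        d=min(d+step,dmax);g=movel([*xy,TIP-d],RP,max_speed=30,guard=13)
        f=fp(f0);s=read_state();log.append((d,round(TIP-s['eef_pos'][2],1),*f.round(1)))
        if g or f[2]>lim or abs(f[1])>30:print('STOP',g);break
    for l in log:print(*l)
    print('t',s['time'],'eef err (press x,y)',(s['eef_pos'][:2]-slot(n))@np.c_[PX,PY],'gap',s['finger_gap'])
    return xy,f0
E
python3 - <<'E'
from h import *
probe(1)
E
```

```text
resid [-0.01038272 -0.04044111] [-0.19851748  0.04205949]
STOP False
3 3.2 0.5 1.3 -0.8
6 6.2 0.8 -0.1 -1.0
9 9.2 1.1 0.2 -0.6
12 12.2 0.9 0.3 -0.5
15 15.2 1.6 -0.0 -0.3
18 18.2 0.5 1.2 0.7
21 21.2 0.7 -0.7 -0.2
24 24.2 1.1 1.2 -0.0
27 27.2 0.1 0.3 -0.7
30 30.2 -0.0 2.0 -0.5
33 33.0 2.1 1.3 -0.4
36 35.5 2.1 1.9 8.9
39 37.9 1.4 3.2 20.3
t 10.3917 eef err (press x,y) [ 1.15865713 -0.53818437] gap 11.390757885626055
```

Slot 1's push rises steeply, past 16 N at 38 mm deep, which matches the too-tight slot. I'm drawing back and trying slot 2.

Run:
```python
from h import *
movel([*slot(1,-.7),185],RP,max_speed=100)
s=read_state();print(s['time'],s['ft_force'],s['finger_gap'])
probe(2)
```

```text
11.2083 [-0.84476203  0.3146051  -1.65194922] 11.271125697241963
resid [-0.0345353   0.71422841] [-0.1611996  -0.73740727]
3 3.3 -0.4 0.6 0.6
6 6.2 -0.8 0.1 0.6
9 9.2 -0.6 0.1 1.2
12 12.2 -0.7 0.2 1.0
15 15.2 -0.8 -0.5 0.7
18 18.2 -0.0 0.6 0.5
21 21.2 -0.1 0.7 0.3
24 24.2 -0.7 1.2 0.0
27 27.2 -0.0 -0.0 -0.1
30 30.2 -0.0 1.3 -0.9
33 33.2 -0.9 2.0 -1.3
36 36.2 -0.2 1.5 -0.4
39 39.2 0.1 1.2 -0.9
42 42.2 0.4 1.9 -1.4
45 45.2 0.1 2.4 -0.6
48 48.2 0.1 2.5 -1.4
51 51.2 -0.3 3.2 -0.1
54 54.2 1.0 2.7 -1.2
57 57.2 -0.3 3.8 -2.1
t 17.7083 eef err (press x,y) [-0.29649003 -0.66641438] gap 11.322960623926223
```

Slot 2 is slack: no drag all the way to 57 mm. Slot 3 is next.

Run:
```python
from h import *
movel([*slot(2,-.7),185],RP,max_speed=110)
s=read_state();print(s['time'],s['ft_force'],s['finger_gap'])
probe(3)
```

```text
18.6333 [ 0.29696025 -0.01705802 -1.68027295] 11.39933868085817
resid [-0.10236561  0.70919556] [-0.09291276 -0.73135302]
3 3.2 0.2 0.4 0.8
6 6.2 -0.2 -0.1 -0.2
9 9.2 0.2 -0.4 -0.2
12 12.2 -0.3 0.4 -0.1
15 15.2 -0.5 0.5 -0.4
18 18.2 -1.0 0.4 -0.1
21 21.2 -1.0 0.6 0.2
24 24.2 -0.3 2.3 -0.7
27 27.2 0.3 1.5 0.1
30 30.2 -0.2 1.1 -0.3
33 33.2 -0.8 3.2 -0.6
36 36.2 1.5 3.2 -4.3
39 39.1 2.6 2.1 -1.4
42 42.1 2.7 2.3 -2.8
45 45.2 3.6 3.0 -4.1
48 48.2 4.4 2.9 -3.4
51 51.2 3.9 4.1 -4.3
54 54.2 4.2 4.5 -3.0
57 57.2 3.5 4.2 -3.3
t 25.1333 eef err (press x,y) [-0.19163793 -0.62815974] gap 11.335519642353276
```

Run:
```python
from h import *
xy=slot(3,-.7);f0=np.array([0.,0,-1.68])
for tgt,g in((46,None),(50,4),(54,6),(57,8)):
    r=movel([*xy,TIP-tgt],RP,max_speed=40,guard=g);s=read_state()
    print(tgt,g,r,round(TIP-s['eef_pos'][2],1),fp(f0).round(1),s['time'])
```

```text
46 None False 45.9 [-5.5  3.1  6.8] 25.5583
50 4 False 50.0 [ 1.4  3.6 -2.3] 25.8083
54 6 False 54.0 [ 4.1  2.8 -4. ] 26.0583
57 8 False 57.0 [ 3.3  3.8 -3. ] 26.3083
```

Slot 3 drags: the force reverses by about ±5 N with direction of motion, and nothing jams down to 57 mm. So slot 1 is tight, slot 2 slack and slot 3 fits. Now I seat the blade.

Run:
```python
from h import *
xy=slot(3,-.7);f0=np.array([0.,0,-1.68]);n0=None
for tgt in np.arange(57.7,62.5,.4):
    r=movel([*xy,TIP-tgt],RP,max_speed=12,guard=12);s=read_state();f=fp(f0)
    print(round(tgt,1),r,round(TIP-s['eef_pos'][2],2),f.round(1),s['time'])
    if r or f[2]>9:break
c=camera('side');cv2.imwrite('pics/s3.png',cv2.resize(c['image'][150:300,100:300],None,fx=4,fy=4))
```

```text
57.7 False 57.47 [3.  3.5 4.8] 26.5583
58.1 False 57.78 [2.8 3.3 7.2] 26.8083
58.5 False 58.17 [1.8 3.  9.1] 27.0583
```

View pics/s3.png

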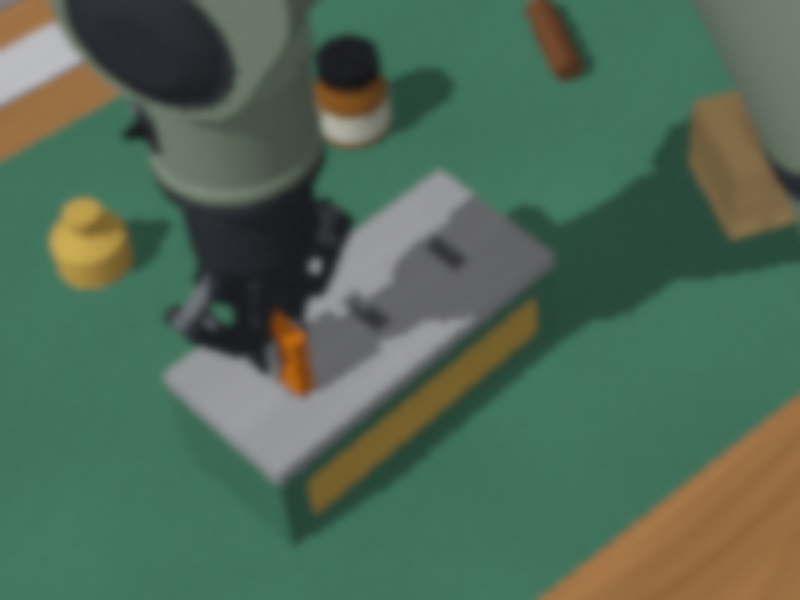

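The view shows the handle nearly on the deck at slot 3 (crop (295,390)), with drag at a steady 5–9 N and the blade still sinking. I'm carrying on until the shoulder lands.

Run:
```python
from h import *
xy=slot(3,-.7);f0=np.array([0.,0,-1.68])
for tgt in np.arange(58.9,63.5,.4):
    r=movel([*xy,TIP-tgt],RP,max_speed=12,guard=12);s=read_state();f=fp(f0)
    print(round(tgt,1),r,round(TIP-s['eef_pos'][2],2),f.round(1),s['time'])
    if r or f[2]>18:break
```

```text
58.9 False 58.57 [1.5 3.  8.6] 27.3583
59.3 False 58.97 [1.1 2.6 8.1] 27.6083
59.7 False 59.39 [0.9 3.1 9.2] 27.8583
60.1 False 59.79 [1.4 3.5 8.7] 28.1083
60.5 False 60.09 [ 0.6  3.3 11.8] 28.3583
60.9 False 60.15 [-1.5  2.9 20.8] 28.6083
```

Drag held steady at about 8–9 N, then the shoulder landed hard at 60.1 mm. Releasing the blade and checking.

Run:
```python
from h import *
movel([*slot(3,-.7),TIP-60.4],RP,max_speed=12);wait(.2);print(fp(np.array([0,0,-1.68])))
open_gripper();wait(.2);s=read_state();print(s['time'],s['finger_gap'],s['ft_force'])
p=s['eef_pos'];movel([p[0],p[1],230],RP,max_speed=110);wait(.2)
s=read_state();print(s['time'],s['ft_force'])
c=camera('wrist');cv2.imwrite('pics/w4.png',c['image'])
Z=cloud(c)[...,2];hsv=cv2.cvtColor(c['image'],cv2.COLOR_BGR2HSV)
o=(hsv[...,1]>180)&(hsv[...,0]<20)&(Z>125)&(Z<160)
print(np.nanmedian(Z[o]),'want 140',rect(c,o,140),'want',slot(3,-1.5))
```

```text
[ 0.51031309  3.75768205 11.51543047]
29.9667 85.42670985778345 [-0.41653543 -0.56208002  0.3665199 ]
31.525 [ 0.56073057  0.73497637 -0.23558964]
139.8690761793745 want 140 (array([499.4, 118.8]), 51.4, 10.8, 5.15) want [497.66338189 118.46769761]
```

View pics/w4.png

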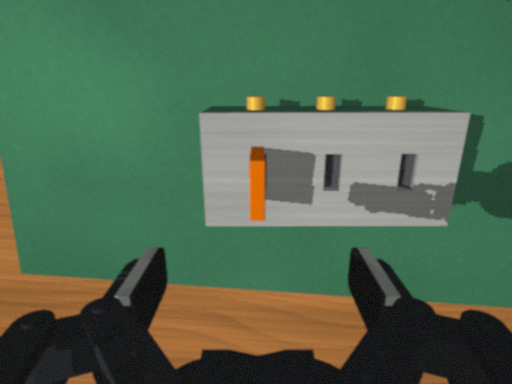

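The blade stands upright in slot 3 at (258,185). Its top is at 139.9 mm against 140 mm expected, so it is fully home, and the gripper is clear.

```bash
python3 -c "from workcell import *;print(finish_job())"
```

```text
the job is handed in; nothing more can be done
None
```

The setting blade is standing fully home and released in slot 3, the fitting slot with a steady 8–9 N drag; slot 1 was too tight (I drew back at about 20 N, 38 mm deep), slot 2 was slack, and the job is handed in.

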